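Shift the drive rig into fast and start it

TASK

Get the little drive test rig running in fast: with the fingertips, push its red selector lever from rest past the first click (one yellow dot) all the way to the second stop (two green dots), and only after that press the green start button fully in and let it go. Push only: do not take the lever handle between the fingers, do not press the red stop button, and leave the loose things standing around where they are. Finish with the hand clear of everything.

Things in the scene. Friction and masses are not known exactly. Their poses are not given: they have to be found in the camera images.
- rig: Two-speed drive test rig, fixed to the table: plywood board 220 (x) x 320 (y) x 15 mm, origin under the board's centre, z up. On its -y half a grey quadrant block (x -95 to 67, y -135 to 15, top 45 mm above the table) carries the selector lever; on its +y half (y 80 to 150) stands a white rotor between black side plates, up to 101 mm high.
- pivot (a point): Vertical pivot axis of the selector lever on the rig, at rig x 40, y -60 mm and 70 mm above the table; axes parallel to the rig's.
- handle (a point): Centre of the red upright handle at the end of the selector lever, 100 mm from the pivot axis and 78 mm above the table. The handle is a flat tab 34 mm along the lever (its x), 14 mm thick (its y, the direction of travel) and 50 mm tall, from 53 to 103 mm above the table. Its -x axis points outward from the pivot; it travels towards its own -y as the joint grows. The steel lever bar under it is 14 mm wide, 52 to 59 mm above the table.
- selector (a joint): Lever angle, rad, growing anticlockwise seen from above: 0 rest (white dot), 0.5 first detent (yellow dot; lever along rig -x), 1.0 second stop (two green dots, hard end). The dots lie just beyond the handle. A spring detent holds it at each: leaving one takes up to 5 N at the handle, most in the first 0.1 rad; past 0.28 (0.78) it springs on to about 0.5 (1.0).
- start_top (a point): Centre of the top of the green start button, 28 mm across, on the beige button box (85 x 140 mm, 40 mm high, fixed to the table); z up, the button goes straight down. It stands on the box's +y half; its top is about 62 mm above the table.
- start (a joint): Travel of the green start button, m: 0 out, 0.006 fully in; springs back, fully in takes 5 N.
- stop_top (a point): Centre of the top of the red stop button, same size and height, 66 mm from the green one on the same box. Not to be pressed.
- stop (a joint): Travel of the red stop button, m: 0 out.
- bearing: Loose steel ball bearing, ring 36 mm across, 12 mm high, lying on the rig's board near the quadrant block; origin under its centre.
- glue: Loose blue glue bottle, 32 mm across, 100 mm tall, beyond the button box; origin under its base.
- driver: Loose screwdriver with a yellow handle, 160 mm long, lying across, on the robot's side of the button box; origin at its middle.
- tape: Loose roll of green tape, 84 mm across, 22 mm high, at the left of the rig and button box; origin under its centre.
- spool: Loose copper spool, 44 mm across, 30 mm high, at the back; origin under its base.
- jar: Loose amber jar, 52 mm across, 70 mm tall, at the right; origin under its base.
Things that resemble listed ones, but are neither listed nor needed, are in the scene too. Leave any purple or turquoise look-alike of the part that bears start_top alone.

How it is judged:
By the outcome, as a careful person would: the job done as asked, in the order asked, and still so for the second after the job is handed in, with the robot touching nothing.
It also fails if it takes over 48 s, if anything falls off the work surface, if the arm or the gripper's body presses on something with over 40 N, if the wrist force passes 120 N, or if a joint passes its speed limit or range.

ROBOT

A 6-joint arm with a two-finger parallel gripper is mounted at the origin on the work surface. World frame = base frame: x ahead of the robot, y to its left, z up, the work surface at z = 0. Lengths are in m, angles in degrees, forces in N, time in s.
With the tool pointing down it reaches from about 0.325 to 0.925 m from the base axis. Payload 3.1 kg.
Tool frame: the origin (TCP) lies on the centre line of the jaws, within the pads' length; the fingertips stand 14 mm ahead of it and the grasp point (between the pads) lies 5 mm behind it; y points along the fingers, x is the direction in which the jaws open and shut, and the axes are right-handed (so a half turn about y gives the same grasp; the last joint's range is limited). The gripper opens to 85 mm and grips with 20 to 120 N. Pads are 22 mm wide; open, the fingers measure 114 mm over their backs; the gripper's body (76 mm by 85 mm) begins 54 mm behind the grasp point. The pads swing forward as they close: fully open they stand 13 mm farther back than shut.
Start: joints at [-77.418, 12.427, 92.441, -0, 75.132, -6.429], TCP at [0.204, -0.591, 0.245] pointing down, gripper open.
Joint ranges: [-157.48, 157.48], [-44.54, 120.13], [17.64, 146.25], [-64.5, 244.5], [7.68, 150.69], [-147.95, 147.95]. Speed limits (degrees/s): [159.86, 159.86, 180, 180, 180, 180].

INTERFACE

Orientations are given as a 3x3 rotation matrix whose columns are the frame's x, y, z axes.
In Python, from bench import read_state, snapshot, camera_model, finish_job, masks_of gives the robot as it stands.
- The arm moves only by the shell command python3 -m inch 'ROWS'. ROWS is a JSON object of lists of equal length, an entry for each row: "jaw": the opening in per cent of the stroke, from 0 (shut) to 100 (fully open); "delta_pos": the shift along the tool's x, y, z in mm, a list of three; "twist": the turn, a rotation vector about the tool's x, y, z in degrees, a list of three. In form: {"jaw": [jaw, ...], "delta_pos": [[tx, ty, tz], ...], "twist": [[ax, ay, az], ...]}. A call has 1 to 12 rows; each row is the pose to reach, as a shift and turn from the pose commanded when the call began, along the tool's axes at that moment; what a row does not reach only later rows make up. A row lasts 1/8 s, in which the tool goes at most 62.5 mm and 10.7 degrees, less where a joint would pass 70% of its speed; a pose out of reach is approached as far as the arm can. A call with a gripper value outside its range is refused whole. The fingers move at their own pace and stop on an object; the grip force is fixed at half the most. Time passes only in rows, so rows that repeat a pose let the fingers close. It gives the time, the measured TCP pose, the force and the opening at its end, in the units of the state.
- read_state(): the state, without advancing time (a new reading comes with each control period).
- snapshot(name): name is "side" or "top"; returns (picture, depth): 480x640x3 uint8, blue, green, red; 480x640 float32, m along the optical axis (not along the pixel's ray), 0 where there is no reading.
- camera_model(name): a dict with "mtx" (3x3 intrinsics, pixels), "D" ([k1, k2, p1, p2, k3] as OpenCV has them; the pictures are not rectified), "T" (4x4, takes a point from camera to world coordinates). Camera axes: x right, y down, z forward; pixel columns grow to the right and rows downward; lengths in m; the calibration is good to about 2 mm. A picture is of the moment at which its call begins. camera_model takes no time and is no camera call.
- finish_job(): hands the job in, once; it reports no verdict.
Trained networks look in the newest picture that a camera, given by its name, has taken for a name from the list of things; names that differ only in an ending like _2 or _b are one class to them, and where a whole thing is asked for, a point or a joint stands for the part that bears it (a point fixed in the world has none). Each returns a list of dicts, best first, with "confidence" (0 to 1); they miss things now and then, are a little off and sometimes report something else, mostly with a low value. They report only what shows in the picture. A call takes as long as a camera call. They do not tell look-alikes from the thing itself.
- masks_of(camera, target): "region" (480x640 bool, what is visible of it) and "xy" ([column, row] in pixels, amid what is visible of it).
The state is a dict: "t": time; "q": joint angles; "dq": joint speeds; "tau": joint torques, N m; "tcp_pos": TCP position; "orientation": TCP orientation; "contact_force": force on the tool from outside, world axes, zero at the start; "moment": the same for the moment, N m; "grip_width": finger opening in m.
Only numpy, scipy, OpenCV 4.12 (cv2) and the standard library are available. Lean on these libraries where they do the work, as an engineer would, in place of code of your own. Each camera call takes 0.05 s, during which the arm holds its last target.

## Working session

There is one attempt and no reset: what is moved stays moved. The work goes in short steps, Python scripts to look and compute and a shell command to move; the robot and the scene stay as the last step left them, time stands still between calls to the robot, and variables do not carry over. Pictures are saved under pics/ and viewed, and the job is handed in when it is done.

```bash
mkdir -p pics; python3 - <<'E'
from bench import *
import cv2,numpy as np
for n in("top","side"):
    p,d=snapshot(n); cv2.imwrite(f"pics/{n}0.png",p); np.save(f"pics/{n}0.npy",d)
    m=camera_model(n); print(n,np.round(m["mtx"],1).tolist(),np.round(m["D"],3),np.round(m["T"],3).tolist())
s=read_state(); print({k:np.round(v,3).tolist() for k,v in s.items()})
E
```

```text
top [[563.8, 0.0, 324.8], [0.0, 563.8, 233.9], [0.0, 0.0, 1.0]] [-0.099  0.     0.     0.     0.   ] [[0.01, -0.982, 0.187, 0.24], [-1.0, -0.014, -0.021, 0.016], [0.023, -0.187, -0.982, 1.472], [0.0, 0.0, 0.0, 1.0]]
side [[445.2, 0.0, 327.4], [0.0, 445.2, 246.4], [0.0, 0.0, 1.0]] [-0.066  0.     0.     0.     0.   ] [[-0.996, -0.069, 0.057, 0.439], [-0.09, 0.759, -0.645, 0.654], [0.001, -0.648, -0.762, 0.834], [0.0, 0.0, 0.0, 1.0]]
{'t': 0.1, 'q': [-77.418, 12.471, 92.52, -0.0, 75.135, -6.428], 'dq': [-0.048, -0.083, -0.154, -0.054, 0.098, -0.041], 'tau': [-0.001, -39.808, -30.497, -0.0, 0.004, -0.0], 'tcp_pos': [0.203, -0.59, 0.244], 'orientation': [[0.326, -0.0, 0.945], [-0.945, 0.002, 0.326], [-0.002, -1.0, 0.0]], 'contact_force': [-0.081, 0.696, 0.286], 'moment': [0.044, 0.022, 0.032], 'grip_width': 0.086}
```

View pics/top0.png

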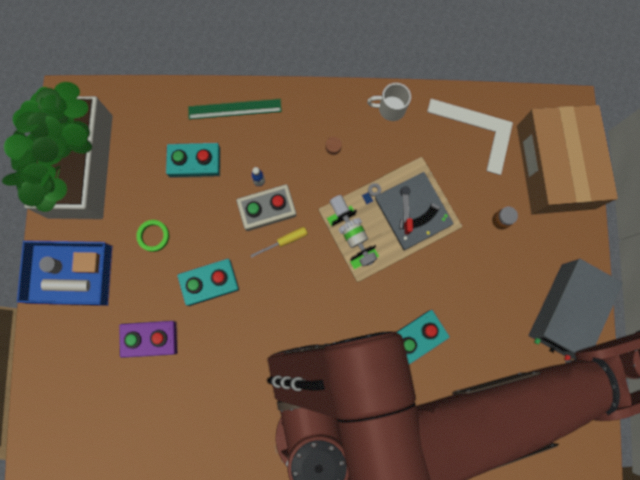

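View pics/side0.png

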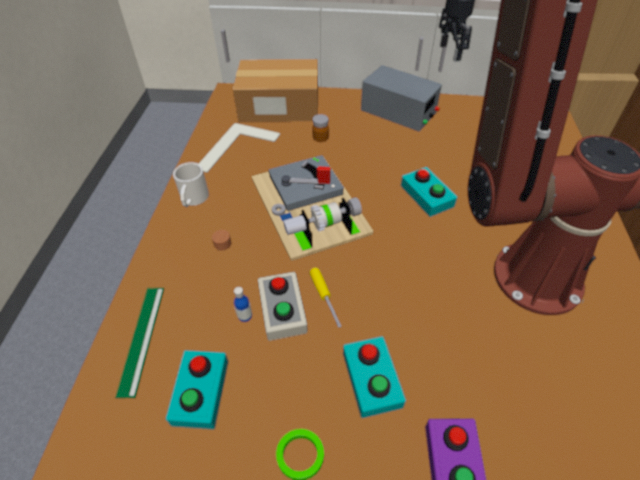

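```bash
cat > h.py <<'E'
import cv2,numpy as np
from bench import *
def p3(n,uv,z=None,d=None):
    m=camera_model(n);uv=np.atleast_2d(np.array(uv,float))
    r=cv2.undistortPoints(uv[:,None],np.array(m["mtx"]),np.array(m["D"]))[:,0]
    r=np.c_[r,np.ones(len(r))];T=np.array(m["T"])
    if d is None:
        w=r@T[:3,:3].T; s=(z-T[2,3])/w[:,2]
    else: s=d
    return (r*np.reshape(s,(-1,1)))@T[:3,:3].T+T[:3,3]
def px(n,P):
    m=camera_model(n);T=np.linalg.inv(np.array(m["T"]))
    return cv2.projectPoints(np.atleast_2d(np.array(P,float)),cv2.Rodrigues(T[:3,:3])[0],T[:3,3],np.array(m["mtx"]),np.array(m["D"]))[0][:,0]
def cloud(n,reg,d):
    v,u=np.nonzero(reg&(d>0)); return p3(n,np.c_[u,v],d=d[v,u])
E
python3 - <<'E'
from h import *
for n in("top","side"):
    p=cv2.imread(f"pics/{n}0.png");d=np.load(f"pics/{n}0.npy")
    for t in("rig","handle","start_top","stop_top","bearing","pivot","driver","glue"):
        for o in masks_of(n,t)[:5]:
            if o["confidence"]<.3: continue
            c=cloud(n,o["region"],d)
            if len(c)==0: continue
            hi=c[c[:,2]>np.percentile(c[:,2],97)-.006]
            print(n,t,round(o["confidence"],2),np.round(o["xy"]),o["region"].sum(),"med",np.round(np.median(c,0),3),"top",np.round(hi.mean(0),3),"rng",np.round(c.min(0),3),np.round(c.max(0),3))
for n,(a,b,c,e) in {"top":(300,150,480,290),"side":(230,140,390,260)}.items():
    p=cv2.imread(f"pics/{n}0.png")[b:e,a:c]; k=800/(c-a); k=min(k,4.3)
    cv2.imwrite(f"pics/{n}0z.png",cv2.resize(p,None,fx=k,fy=k,interpolation=cv2.INTER_CUBIC))
E
```

```text
top rig 0.83 [390. 217.] 9692 med [ 0.556 -0.184  0.023] top [ 0.512 -0.105  0.094] rng [ 0.396 -0.377 -0.007] [0.732 0.004 0.111]
top rig 0.65 [407. 209.] 291 med [ 0.575 -0.221  0.063] top [ 0.528 -0.223  0.103] rng [ 0.511 -0.231  0.045] [ 0.636 -0.211  0.111]
top handle 0.7 [407. 211.] 338 med [ 0.571 -0.222  0.063] top [ 0.528 -0.224  0.103] rng [ 0.511 -0.244  0.041] [ 0.636 -0.211  0.111]
top start_top 0.66 [253. 208.] 90 med [0.574 0.172 0.062] top [0.575 0.172 0.064] rng [0.561 0.16  0.053] [0.588 0.184 0.07 ]
top start_top 0.64 [371. 188.] 104 med [ 0.639 -0.144  0.027] top [ 0.639 -0.144  0.029] rng [ 0.621 -0.161  0.016] [ 0.656 -0.128  0.036]
top start_top 0.6 [411. 344.] 79 med [ 0.231 -0.228  0.061] top [ 0.23  -0.227  0.062] rng [ 0.218 -0.239  0.053] [ 0.24  -0.216  0.068]
top start_top 0.48 [129. 338.] 87 med [0.234 0.463 0.061] top [0.235 0.463 0.062] rng [0.221 0.451 0.054] [0.246 0.474 0.069]
top start_top 0.41 [195. 281.] 96 med [0.375 0.315 0.061] top [0.376 0.316 0.064] rng [0.363 0.302 0.051] [0.388 0.328 0.071]
top stop_top 0.55 [203. 156.] 87 med [0.712 0.3
[... 2657 characters left out ...]
[0.384 0.24  0.056] [0.409 0.267 0.067]
side bearing 0.7 [277. 207.] 136 med [ 0.638 -0.144  0.027] top [ 0.638 -0.144  0.028] rng [ 0.621 -0.162  0.014] [ 0.655 -0.126  0.032]
side pivot 0.57 [310. 208.] 7484 med [ 0.554 -0.139  0.044] top [ 0.509 -0.112  0.096] rng [ 0.394 -0.391 -0.003] [0.735 0.003 0.108]
side driver 0.97 [322. 284.] 433 med [0.504 0.084 0.023] top [0.51  0.071 0.025] rng [ 0.457  0.035 -0.001] [0.534 0.174 0.03 ]
side driver 0.73 [221. 240.] 339 med [ 0.758 -0.028  0.029] top [ 0.762 -0.034  0.031] rng [ 0.74  -0.082 -0.   ] [ 0.783 -0.012  0.035]
side glue 0.7 [241. 309.] 450 med [0.659 0.173 0.058] top [0.663 0.166 0.1  ] rng [ 0.646  0.109 -0.003] [0.699 0.182 0.104]
```

View pics/top0z.png

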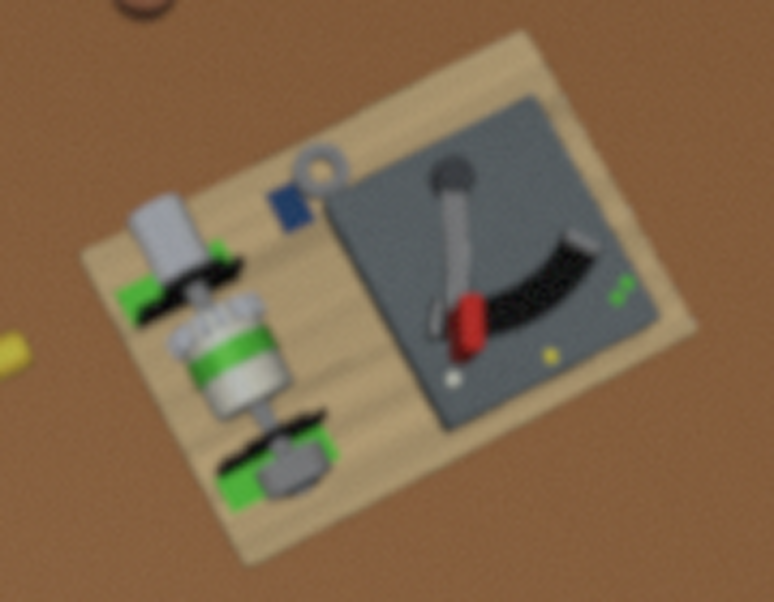

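View pics/side0z.png

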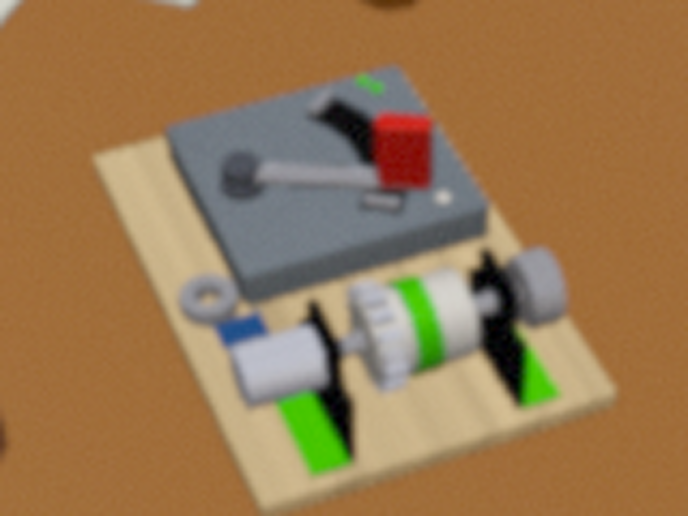

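```bash
python3 - <<'E'
from h import *
from scipy.optimize import minimize
d=np.load("pics/top0.npy")
# rig pose from mask min-area rect of board boundary
o=masks_of("top","rig")[0]; c=cloud("top",o["region"],d)
b=c[(c[:,2]>.008)&(c[:,2]<.022)][:,:2]
r=cv2.minAreaRect((b*1000).astype(np.float32)); print(r)
q=c[(c[:,2]>.040)&(c[:,2]<.049)][:,:2]
print("quad",cv2.minAreaRect((q*1000).astype(np.float32)))
E
```

```text
((565.9228515625, -188.36898803710938), (222.37890625, 322.4302062988281), 28.136821746826172)
quad ((549.166259765625, -188.68017578125), (161.95944213867188, 286.3827209472656), 27.99234962463379)
```

```bash
cat >> h.py <<'E'
def plan(*wps):
    """wps: x,y,z (m), yaw of tool x (deg); tool pointing down"""
    s=read_state();R=np.array(s["orientation"]);p=np.array(s["tcp_pos"])
    print("tcp",np.round(p,4),"yaw",np.degrees(np.arctan2(R[1,0],R[0,0])).round(1),"F",np.round(s["contact_force"],1),"t",s["t"],"w",s["grip_width"])
    for x,y,z,a in wps:
        a=np.radians(a);X=np.array([np.cos(a),np.sin(a),0]);Y=np.array([0,0,-1.]);G=np.c_[X,Y,np.cross(X,Y)]
        print(np.round(R.T@(np.array([x,y,z])-p)*1000,1).tolist(),np.round(np.degrees(cv2.Rodrigues(R.T@G)[0].ravel()),1).tolist())
E
python3 -c "
from h import *
plan((.529,-.180,.2,-90))"
```

```text
tcp [ 0.2036 -0.5909  0.2453] yaw -71.0 F [ 0.8 -0.5  0.1] t 0.95 w 0.0853048741866052
[-282.5, 45.3, 441.5] [0.0, 19.0, -0.0]
```

```bash
python3 -m inch '{"jaw":[0,0,0,0,0,0,0,0,0,0,0,0],"delta_pos":[[-283,30,442],[-283,30,442],[-283,30,442],[-283,30,442],[-283,30,442],[-283,30,442],[-283,30,442],[-283,30,442],[-283,30,442],[-283,45,442],[-283,45,442],[-283,45,442]],"twist":[[0,19,0],[0,19,0],[0,19,0],[0,19,0],[0,19,0],[0,19,0],[0,19,0],[0,19,0],[0,19,0],[0,19,0],[0,19,0],[0,19,0]]}'
python3 - <<'E'
from h import *
plan((.529,-.180,.12,-90),(.529,-.180,.084,-90))
p,d=snapshot("side"); cv2.imwrite("pics/s1.png",cv2.resize(p[60:260,200:440],None,fx=3,fy=3))
E
```

```text
t: 2.45
tcp_pos: [0.5284, -0.1804, 0.1999]
orientation: [[-0.002, -0.001, 1.0], [-1.0, 0.0, -0.002], [-0.0, -1.0, -0.001]]
contact_force: [-0.4, 0.3, 0.7]
grip_width: 0.0002
tcp [ 0.5284 -0.1804  0.1999] yaw -90.1 F [-0.4  0.3  0.7] t 2.45 w 0.00015392766309698096
[-0.4, 79.9, 0.6] [0.1, -0.1, -0.0]
[-0.4, 115.9, 0.7] [0.1, -0.1, -0.0]
```

View pics/s1.png

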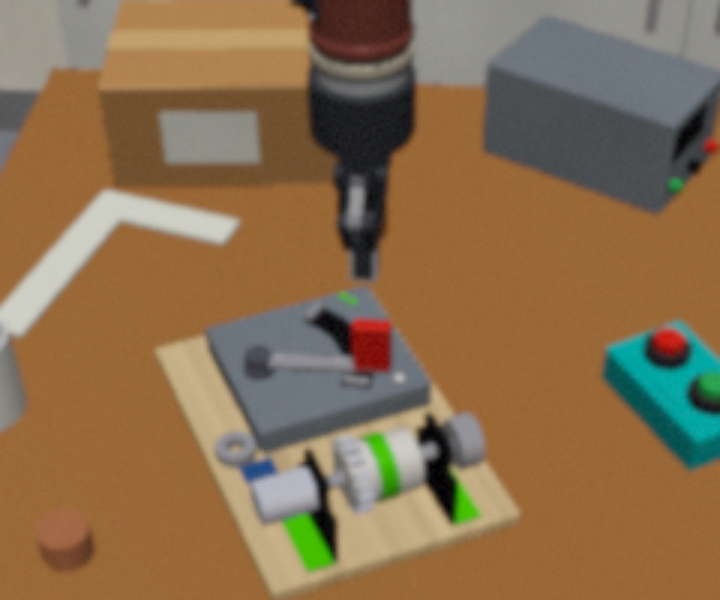

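```bash
python3 -c "
from h import *
print((px('side',[[.528,-.18,.186],[.528,-.18,.2],[.528,-.165,.186],[.528,-.195,.186]])-[200,60])*3)
_,d=snapshot('side');c=cloud('side',np.ones_like(d,bool),d);k=c[(abs(c[:,0]-.528)<.05)&(abs(c[:,1]+.18)<.06)&(c[:,2]>.13)&(c[:,2]<.21)]
print(k.min(0),k.max(0))
"
```

```text
[[364.3380274  278.0844778 ]
 [364.1790325  263.49452407]
 [362.41359143 290.11582443]
 [366.2261371  266.28457392]]
[ 0.51894427 -0.17801463  0.18711771] [ 0.54031767 -0.16568345  0.20988049]
```

```bash
python3 -m inch '{"jaw":[0,0,0,0],"delta_pos":[[0,50,0],[0,90,0],[0,116,0],[0,116,0]],"twist":[[0,0,0],[0,0,0],[0,0,0],[0,0,0]]}'
cat >> h.py <<'E'
def arc(ths,gap=0.):
    P=np.array([.6295,-.2225])
    w=[]
    for th in ths:
        f=np.radians(179.4)+th;u=np.array([np.cos(f),np.sin(f)]);t=np.array([-u[1],u[0]])
        q=P+.1*u-(.0217+gap)*t; w.append((*q,.084,np.degrees(f)+90-360))
    plan(*w)
E
python3 -c "
from h import *
arc([-.05,.05,.15,.25,.35,.45,.55,.65,.75,.85,.92,.97,1.0])"
```

```text
t: 3.05
tcp_pos: [0.5271, -0.1791, 0.0821]
orientation: [[-0.001, -0.005, 1.0], [-1.0, 0.002, -0.001], [-0.002, -1.0, -0.005]]
contact_force: [-0.2, -0.5, 0.5]
grip_width: -0.0
tcp [ 0.5271 -0.1791  0.0821] yaw -90.1 F [-0.2 -0.5  0.5] t 3.05 w -4.8675822459839136e-05
[15.7, -1.9, 3.9] [0.3, 3.4, -0.1]
[25.6, -1.9, 1.6] [0.3, -2.3, -0.1]
[35.8, -2.0, 0.4] [0.3, -8.1, -0.2]
[46.0, -2.0, 0.2] [0.3, -13.8, -0.2]
[56.2, -2.0, 0.9] [0.3, -19.5, -0.2]
[66.3, -2.0, 2.7] [0.2, -25.2, -0.2]
[76.1, -2.1, 5.5] [0.2, -31.0, -0.2]
[85.6, -2.1, 9.3] [0.2, -36.7, -0.2]
[94.7, -2.2, 14.0] [0.2, -42.4, -0.2]
[103.3, -2.2, 19.6] [0.2, -48.2, -0.2]
[108.9, -2.2, 24.0] [0.2, -52.2, -0.2]
[112.8, -2.3, 27.3] [0.2, -55.0, -0.3]
[115.0, -2.3, 29.5] [0.2, -56.8, -0.3]
```

```bash
python3 -m inch '{"jaw":[0,0,0,0,0,0,0,0],"delta_pos":[[16,0,3],[26,0,1],[36,0,0],[46,0,0],[56,0,1],[66,0,2],[72,0,4],[72,0,4]],"twist":[[0,3,0],[0,-2,0],[0,-8,0],[0,-14,0],[0,-20,0],[0,-25,0],[0,-28,0],[0,-28,0]]}'
python3 - <<'E'
from h import *
arc([.5,.6,.7,.8,.9,.95,1.0,1.03])
for n,(a,b,c,e) in {"top":(340,130,500,250),"side":(230,100,390,220)}.items():
    p,d=snapshot(n);cv2.imwrite(f"pics/{n}2.png",cv2.resize(p[b:e,a:c],None,fx=4,fy=4,interpolation=cv2.INTER_CUBIC))
E
```

```text
t: 4.05
tcp_pos: [0.5348, -0.2535, 0.0866]
orientation: [[0.467, 0.004, 0.884], [-0.884, -0.002, 0.467], [0.004, -1.0, 0.002]]
contact_force: [-0.2, -0.4, 0.5]
grip_width: 0.0
tcp [ 0.5348 -0.2535  0.0866] yaw -62.2 F [-0.2 -0.4  0.5] t 4.05 w 4.0600913688345724e-05
[-4.5, 2.6, -1.9] [-0.1, -0.2, 0.2]
[5.5, 2.7, -3.5] [-0.1, -5.9, 0.2]
[15.8, 2.7, -4.2] [-0.1, -11.7, 0.2]
[26.0, 2.7, -3.7] [-0.1, -17.4, 0.2]
[36.1, 2.8, -2.3] [-0.1, -23.1, 0.2]
[41.1, 2.8, -1.2] [-0.1, -26.0, 0.2]
[46.0, 2.8, 0.1] [-0.1, -28.9, 0.2]
[49.0, 2.8, 1.0] [-0.1, -30.6, 0.2]
```

View pics/side2.png

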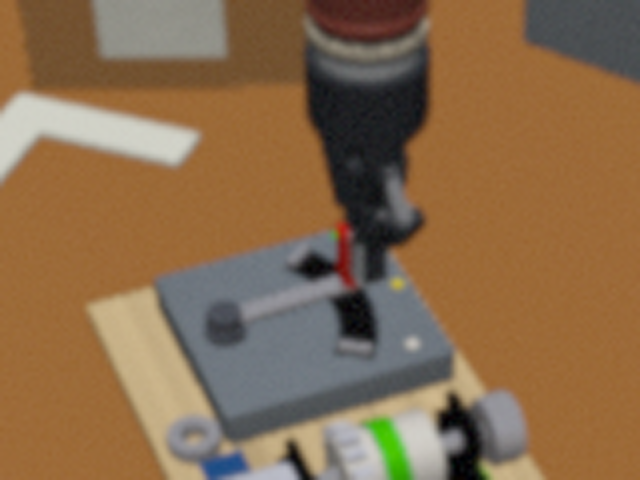

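View pics/top2.png

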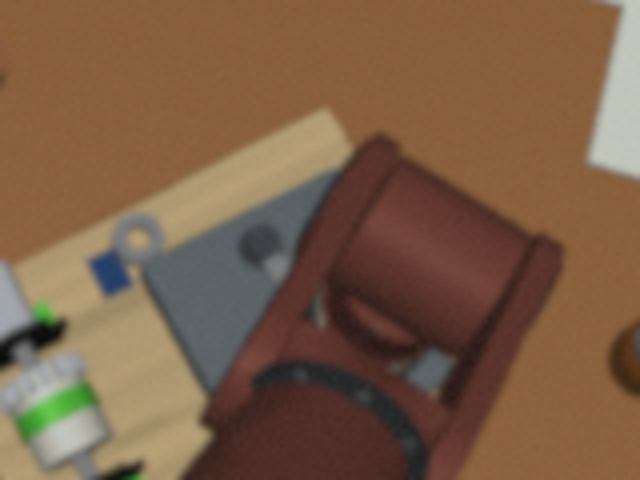

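```bash
python3 -m inch '{"jaw":[0,0,0,0,0,0,0,0,0],"delta_pos":[[5,2,-3],[11,2,-4],[17,2,-4],[26,2,-3],[32,2,-3],[36,2,-2],[41,2,-1],[45,2,0],[45,2,0]],"twist":[[0,-4,0],[0,-8,0],[0,-12,0],[0,-17,0],[0,-20,0],[0,-23,0],[0,-26,0],[0,-28.5,0],[0,-28.5,0]]}'
python3 - <<'E'
from h import *
arc([.5,1.0,1.03])
for n,(a,b,c,e) in {"side":(230,100,390,220)}.items():
    p,d=snapshot(n);cv2.imwrite(f"pics/{n}3.png",cv2.resize(p[b:e,a:c],None,fx=4,fy=4,interpolation=cv2.INTER_CUBIC))
E
```

```text
t: 5.28
tcp_pos: [0.5548, -0.2916, 0.0828]
orientation: [[0.833, 0.001, 0.553], [-0.553, -0.001, 0.833], [0.001, -1.0, -0.0]]
contact_force: [0.3, -0.2, -0.1]
grip_width: -0.0002
tcp [ 0.5548 -0.2916  0.0828] yaw -33.6 F [ 0.3 -0.2 -0.1] t 5.275 w -0.00020604046851232757
[-42.6, -1.3, 21.3] [-0.0, 28.4, 0.1]
[2.8, -1.2, -1.2] [0.0, -0.3, 0.1]
[5.8, -1.2, -1.8] [0.0, -2.0, 0.1]
```

View pics/side3.png

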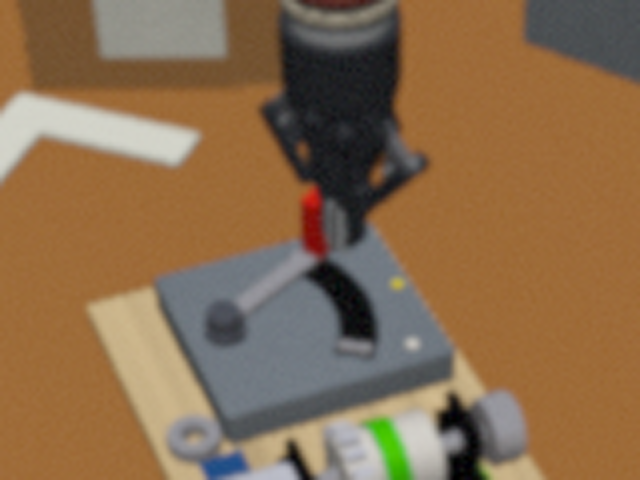

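```bash
python3 -m inch '{"jaw":[0,0,0],"delta_pos":[[3,0,-1],[5,0,-1],[5,0,-1]],"twist":[[0,0,0],[0,0,0],[0,0,0]]}'
```

```text
t: 5.7
tcp_pos: [0.5565, -0.2934, 0.0823]
orientation: [[0.834, -0.005, 0.552], [-0.552, 0.003, 0.834], [-0.006, -1.0, -0.0]]
contact_force: [-5.5, 4.6, 4.8]
grip_width: 0.0
```

```bash
python3 -m inch '{"jaw":[0,0,0,0,0,0],"delta_pos":[[-10,0,0],[-25,0,0],[-25,0,0],[-25,-60,0],[-25,-115,0],[-25,-115,0]],"twist":[[0,0,0],[0,0,0],[0,0,0],[0,0,0],[0,0,0],[0,0,0]]}'
python3 - <<'E'
from h import *
# tool x yaw aligned perpendicular to the box line of buttons
plan((.45,0,.20,-60),(.574,.1725,.20,-17),(.574,.1725,.10,-17))
for n,(a,b,c,e) in {"side":(230,100,390,220)}.items():
    p,d=snapshot(n);cv2.imwrite(f"pics/{n}4.png",cv2.resize(p[b:e,a:c],None,fx=4,fy=4,interpolation=cv2.INTER_CUBIC))
o=masks_of("side","handle")[0];c=cloud("side",o["region"],d);hi=c[c[:,2]>.097];v=hi.mean(0)[:2]-[.6295,-.2225];print(o["confidence"],hi.mean(0),(np.degrees(np.arctan2(v[1],v[0]))%360-179.4)*np.pi/180)
E
```

```text
t: 6.45
tcp_pos: [0.5412, -0.2836, 0.2047]
orientation: [[0.834, 0.012, 0.552], [-0.552, -0.008, 0.834], [0.014, -1.0, -0.0]]
contact_force: [-0.3, 0.3, -0.0]
grip_width: 0.0007
tcp [ 0.5412 -0.2836  0.2047] yaw -33.5 F [-0.3  0.3 -0. ] t 6.45 w 0.0006764477835485996
[-232.7, 1.3, 186.2] [-0.2, 26.5, 0.8]
[-224.4, 1.4, 398.5] [0.1, -16.5, 0.8]
[-225.9, 101.3, 398.5] [0.1, -16.5, 0.8]
0.63 [ 0.57317945 -0.30355232  0.10240895] 0.9739959104924479
```

View pics/side4.png

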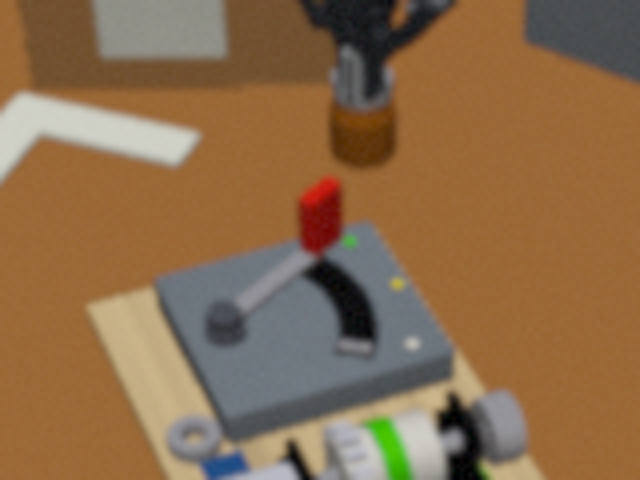

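```bash
python3 -m inch '{"jaw":[0,0,0,0,0,0,0,0,0,0,0],"delta_pos":[[-224,0,398],[-224,0,398],[-224,0,398],[-224,0,398],[-224,0,398],[-224,0,398],[-224,0,398],[-224,0,398],[-226,100,398],[-226,100,398],[-226,100,398]],"twist":[[0,-16.5,0],[0,-16.5,0],[0,-16.5,0],[0,-16.5,0],[0,-16.5,0],[0,-16.5,0],[0,-16.5,0],[0,-16.5,0],[0,-16.5,0],[0,-16.5,0],[0,-16.5,0]]}'
python3 - <<'E'
from h import *
for n,(a,b,c,e) in {"side":(200,200,360,320)}.items():
    p,d=snapshot(n);cv2.imwrite(f"pics/{n}5.png",cv2.resize(p[b:e,a:c],None,fx=4,fy=4,interpolation=cv2.INTER_CUBIC))
plan((.5735,.1725,.076,-17),(.5735,.1725,.068,-17))
E
```

```text
t: 7.92
tcp_pos: [0.5635, 0.1742, 0.0915]
orientation: [[0.956, -0.012, 0.293], [-0.293, -0.003, 0.956], [-0.011, -1.0, -0.006]]
contact_force: [-0.3, -0.1, -0.9]
grip_width: -0.0001
tcp [0.5662 0.1746 0.0946] yaw -17.0 F [0.5 0.1 0.2] t 7.975 w -0.00017695937055502994
[7.7, 18.6, 0.1] [0.2, -0.0, -0.3]
[7.8, 26.6, 0.2] [0.2, -0.0, -0.3]
```

View pics/side5.png

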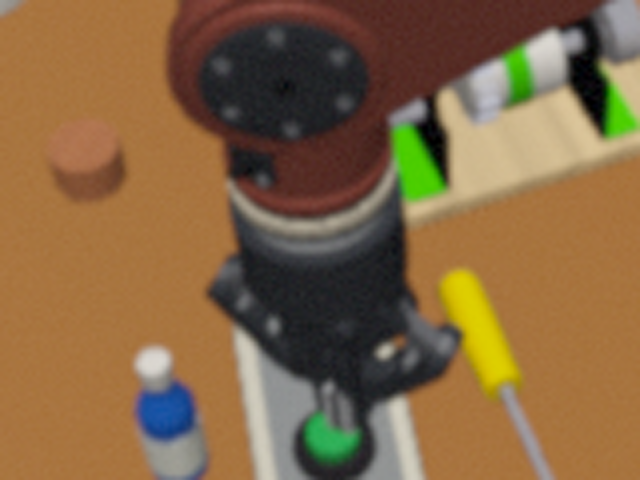

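```bash
python3 -m inch '{"jaw":[0,0],"delta_pos":[[0,0,0],[0,0,0]],"twist":[[0,0,0],[0,0,0]]}'; python3 -c "
from h import *
plan((.5735,.1725,.078,-17),(.5735,.1725,.070,-17))"
```

```text
t: 8.22
tcp_pos: [0.5703, 0.1757, 0.0998]
orientation: [[0.956, 0.004, 0.293], [-0.293, 0.001, 0.956], [0.004, -1.0, 0.002]]
contact_force: [0.3, -0.2, -0.3]
grip_width: -0.0004
tcp [0.5703 0.1757 0.0998] yaw -17.0 F [ 0.3 -0.2 -0.3] t 8.225 w -0.0003938090921993964
[3.9, 21.8, -2.2] [-0.1, -0.0, 0.2]
[3.9, 29.8, -2.2] [-0.1, -0.0, 0.2]
```

Now the press, feeling the force.

```bash
python3 -m inch '{"jaw":[0,0,0,0,0,0],"delta_pos":[[4,0,-2],[4,20,-2],[4,25,-2],[4,28,-2],[4,31,-2],[4,31,-2]],"twist":[[0,0,0],[0,0,0],[0,0,0],[0,0,0],[0,0,0],[0,0,0]]}'
python3 -c "
from h import *
p,d=snapshot('side');cv2.imwrite('pics/side6.png',cv2.resize(p[200:340,200:360],None,fx=4,fy=4))"
```

```text
t: 8.98
tcp_pos: [0.5714, 0.1724, 0.0698]
orientation: [[0.957, -0.003, 0.292], [-0.292, -0.001, 0.957], [-0.002, -1.0, -0.002]]
contact_force: [-9.2, -3.0, 20.9]
grip_width: 0.0001
```

View pics/side6.png

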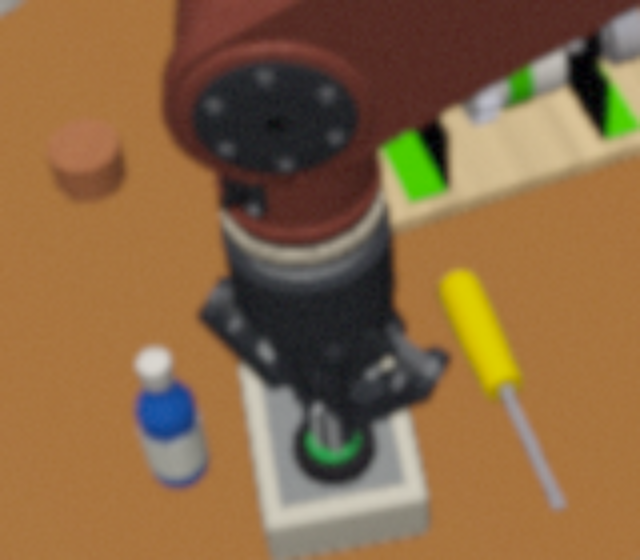

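```bash
python3 -m inch '{"jaw":[0,0,0,0,0,0,0,0],"delta_pos":[[0,0,0],[0,0,0],[0,-10,0],[0,-30,0],[0,-80,0],[0,-130,0],[0,-130,0],[0,-130,0]],"twist":[[0,0,0],[0,0,0],[0,0,0],[0,0,0],[0,0,0],[0,0,0],[0,0,0],[0,0,0]]}'
python3 - <<'E'
from h import *
plan((.40,.0,.22,-17))
p,d=snapshot("side");cv2.imwrite("pics/side7.png",p)
for t in("start_top","handle"):
  for o in masks_of("side",t)[:6]:
    c=cloud("side",o["region"],d);print(t,round(o["confidence"],2),np.median(c,0).round(3),c.max(0).round(3))
E
```

```text
t: 10.02
tcp_pos: [0.5712, 0.1727, 0.1962]
orientation: [[0.956, -0.0, 0.292], [-0.292, 0.0, 0.956], [-0.0, -1.0, -0.0]]
contact_force: [-1.0, 0.6, -1.0]
grip_width: -0.0002
tcp [0.5712 0.1727 0.1962] yaw -17.0 F [-1.   0.6 -1. ] t 10.025 w -0.00021465177174269476
[-113.3, -23.7, -215.2] [0.0, 0.0, -0.0]
start_top 0.61 [ 0.234 -0.222  0.062] [ 0.246 -0.212  0.067]
start_top 0.59 [0.573 0.174 0.062] [0.585 0.185 0.066]
start_top 0.56 [0.71  0.376 0.062] [0.725 0.388 0.066]
start_top 0.52 [0.375 0.317 0.063] [0.387 0.329 0.067]
start_top 0.44 [0.236 0.462 0.063] [0.248 0.47  0.068]
```

View pics/side7.png

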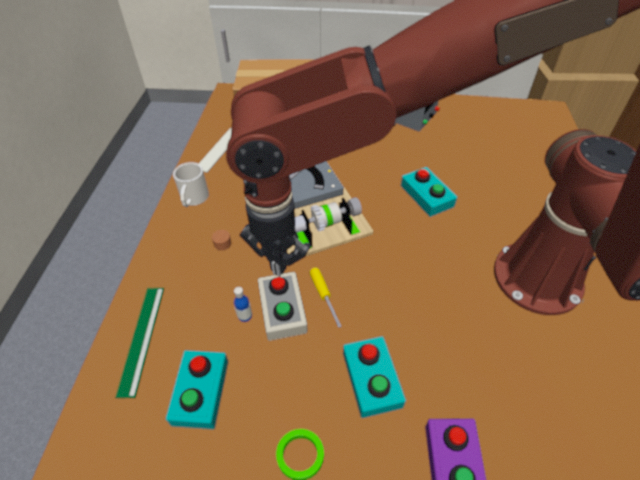

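```bash
python3 -m inch '{"jaw":[0,0,0,0,0,0],"delta_pos":[[0,-40,0],[-50,-60,60],[-100,-60,120],[-150,-60,150],[-150,-60,150],[-150,-60,150]],"twist":[[0,0,0],[0,0,0],[0,0,0],[0,0,0],[0,0,0],[0,0,0]]}'
python3 - <<'E'
from h import *
plan()
p,d=snapshot("side");q,e=snapshot("top");p2,_=snapshot("side")
cv2.imwrite("pics/s8.png",np.hstack([cv2.resize(x[130:260,240:380],None,fx=2.8,fy=2.8) for x in(p,p2)]));cv2.imwrite("pics/t8.png",q)
for o in masks_of("side","handle")[:1]:
    c=cloud("side",o["region"],d);hi=c[c[:,2]>.097];v=hi.mean(0)[:2]-[.6295,-.2225];print(o["confidence"],hi.mean(0),(np.degrees(np.arctan2(v[1],v[0]))%360-179.4)*np.pi/180)
E
```

```text
t: 10.92
tcp_pos: [0.4699, 0.3612, 0.2545]
orientation: [[0.957, -0.003, 0.289], [-0.289, -0.002, 0.957], [-0.002, -1.0, -0.002]]
contact_force: [0.1, -0.4, -1.0]
grip_width: 0.0
tcp [0.4699 0.3612 0.2545] yaw -16.8 F [ 0.1 -0.4 -1. ] t 10.925 w 1.5317788626130988e-05
```

View pics/s8.png

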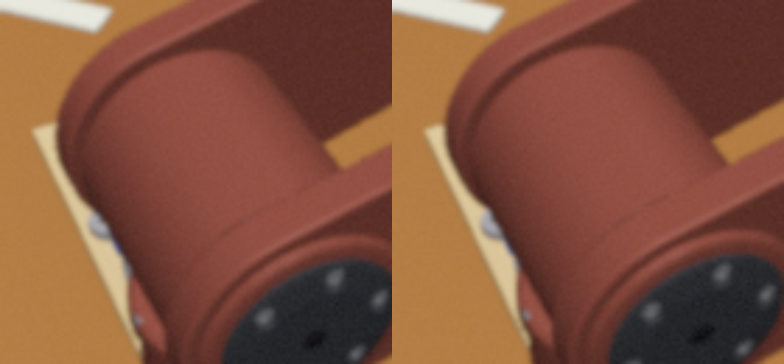

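View pics/t8.png

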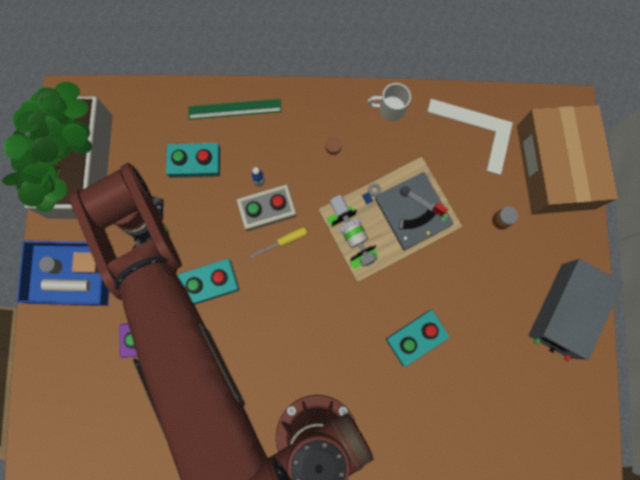

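```bash
python3 - <<'E'
from h import *
P=[]
for i in range(3):
    q,e=snapshot("top");P.append(q[150:290,310:470])
cv2.imwrite("pics/t9.png",np.hstack([cv2.resize(P[0],None,fx=2.5,fy=2.5),cv2.resize(P[2],None,fx=2.5,fy=2.5)]))
for a,b in((0,1),(0,2)):
    D=cv2.absdiff(P[a],P[b]).max(2);print("rotor",D[60:100,25:60].mean(),"rest",D[100:,100:].mean())
o=masks_of("top","handle")[0];c=cloud("top",o["region"],e);hi=c[c[:,2]>.097];v=hi.mean(0)[:2]-[.6295,-.2225];print(o["confidence"],(np.degrees(np.arctan2(v[1],v[0]))%360-179.4)*np.pi/180)
E
```

```text
rotor 1.8628571428571428 rest 1.9520833333333334
rotor 1.8535714285714286 rest 1.9508333333333334
0.88 0.9805457059133597
```

View pics/t9.png

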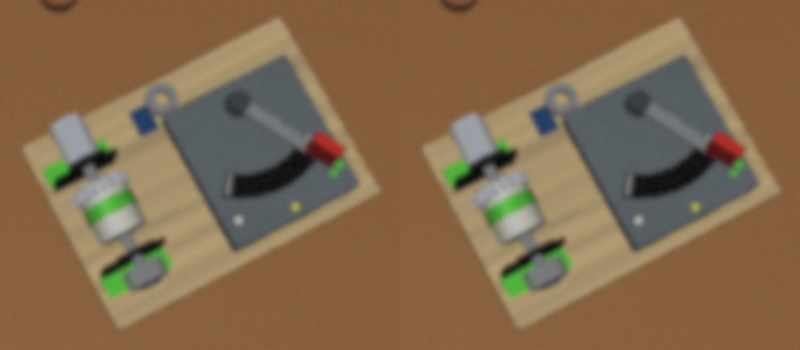

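```bash
python3 - <<'E'
from h import *
d0=np.load("pics/side0.npy")
for n in("side","top"):
    p,d=snapshot(n)
    D=d if n=="top" else d0
    c=cloud(n,np.ones_like(D,bool),D)
    r=np.hypot(c[:,0]-.5735,c[:,1]-.173)
    for a in range(0,26,2):
        k=c[(r>=a/1e3)&(r<(a+2)/1e3)&(c[:,2]<.09)]
        if len(k):print(n,a,len(k),np.percentile(k[:,2],[10,50,90]).round(4))
    if n=="top":
        q=cv2.imread("pics/top0.png");print("rotor vs start",cv2.absdiff(p,q)[215:250,335:370].max(2).mean(), "rest",cv2.absdiff(p,q)[100:140,250:330].max(2).mean())
E
```

```text
side 0 3 [0.0612 0.0637 0.0645]
side 2 7 [0.0608 0.0638 0.0645]
side 4 14 [0.0624 0.0634 0.0644]
side 6 16 [0.0614 0.0632 0.0659]
side 8 28 [0.0611 0.0632 0.0648]
side 10 41 [0.0547 0.0615 0.0637]
side 12 46 [0.0526 0.0575 0.0634]
side 14 28 [0.0513 0.0539 0.0603]
side 16 34 [0.0511 0.053  0.0541]
side 18 69 [0.0434 0.0519 0.0544]
side 20 80 [0.0406 0.0488 0.0533]
side 22 34 [0.0399 0.042  0.0516]
side 24 48 [0.0402 0.0419 0.0433]
top 0 2 [0.0634 0.0652 0.0669]
top 2 6 [0.0595 0.0612 0.0638]
top 4 9 [0.0594 0.0627 0.0641]
top 6 10 [0.0589 0.0624 0.0637]
top 8 20 [0.0574 0.0597 0.0653]
top 10 19 [0.057  0.0606 0.0647]
top 12 30 [0.0534 0.0585 0.0642]
top 14 24 [0.0501 0.0532 0.0586]
top 16 26 [0.0499 0.052  0.0566]
top 18 42 [0.0463 0.0512 0.0554]
top 20 46 [0.0415 0.0497 0.0541]
top 22 34 [0.0386 0.0416 0.0501]
top 24 40 [0.036  0.0405 0.0437]
rotor vs start 3.8620408163265307 rest 3.2925
```

```bash
python3 - <<'E'
import cv2,numpy as np
a=cv2.imread("pics/top0.png");b=cv2.imread("pics/t8.png")
f=lambda x:cv2.resize(x[190:275,320:385],None,fx=6,fy=6,interpolation=cv2.INTER_CUBIC)
cv2.imwrite("pics/rot.png",np.hstack([f(a),f(b)]))
E
```

```text
(no output)
```

View pics/rot.png

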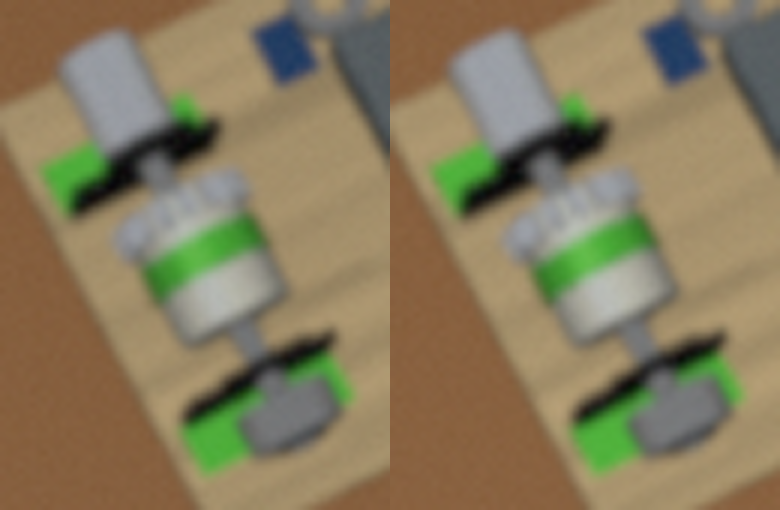

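```bash
python3 -m inch '{"jaw":[0,0],"delta_pos":[[0,0,0],[0,0,0]],"twist":[[0,0,0],[0,0,0]]}'; python3 -c "
from bench import *
print(finish_job())"
```

```text
t: 11.68
tcp_pos: [0.472, 0.3598, 0.2564]
orientation: [[0.956, 0.0, 0.292], [-0.292, 0.0, 0.956], [0.0, -1.0, 0.0]]
contact_force: [-0.6, 0.4, -0.1]
grip_width: -0.0
the job is handed in; nothing more can be done
None
```

I pushed the lever to the second stop, then pressed and released the green start button, and handed the job in at about 12 s. **The rotor never visibly turned.** It looks the same in pictures before and after, so I can't confirm from the images that the rig is running.

- **Lever:** With the gripper shut, I pushed the handle along its arc past the yellow dot to the hard end. I felt about 8 N against the end stop. The last top view shows the lever by the green dots, at a measured angle of about 0.98 rad. That matches the second stop to within the measuring error.
- **Start button:** I pressed the green button on the beige box to its end. The fingertips were at about 56 mm, which is 6 mm of travel, with about 21 N upward where fully in takes 5 N. They stayed above the collar, which sits at about 53 mm. After release the button top measured about 62 mm again.
- **Everything else:** I did not touch the red stop button, the turquoise and purple look-alikes or the loose things. In the last full top view the loose things it shows are where they were; the tape was hidden by the arm there, but the side picture just before shows it in place. The hand ended about 0.25 m up, touching nothing.

One late side picture showed only the arm in front of the lever, so I checked the lever from the top camera instead.

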